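# Raise the telescoping phone stand to its second stop and hold it

### The job

Press the round plunger on the aluminium phone stand's base fully down, so that the telescoping mast is unlocked, then take the phone cradle and pull it straight up past the first stop to the second stop, with both mast sections fully out. Finish while still gripping the cradle and holding it up there, since the mast springs back down if let go (I will tighten its collar). Leave the other things on the nightstand where they are.

Things in the scene. Friction and masses are not known exactly. Their poses are not given: they have to be found in the camera images.
- stand: Silver aluminium phone stand, fixed. Base plate 90 (x) x 200 (y) x 16 mm high; origin at the centre of its underside, z up. Upright telescoping mast at x=0, y=-50 mm: fixed outer tube, 34 mm diameter, rim 85 mm above the table. Release plunger at x=0, y=+60 mm in a fixed round guide, 36 mm wide, top 46 mm above the table. All plain aluminium.
- plunger_top (a point): Centre of the top face of the release plunger: a round button, 26 mm diameter, 61 mm above the table at rest, pressed straight down. Sprung: about 1.5 N to start, 4.2 N at the end of its 9 mm stroke.
- plunger (a joint): Plunger travel in m, 0 at rest, 0.009 fully down. At about 0.0072 the mast, locked till then, lets go and the cradle pops up by itself by 10 to 20 mm within 0.5 s; the plunger then stays down (about 0.0071). Pushing the popped cradle all the way back down locks it again.
- inner_tube (a joint): Travel of the inner (thinner, 17 mm) mast section out of the middle one, in m: 0 stowed, 0.045 at its end stop (the first stop). It runs out first, with 1 to 4 N of pull.
- mid_tube (a joint): Travel of the middle (25 mm) mast section out of the outer tube, in m: 0 stowed, 0.050 at its end stop (the second stop). It follows only once the inner section is at its stop, with 6 N rising to 9 N of pull; springs draw both sections back if let go. The cradle rises by the sum of both joints, 95 mm at the second stop.
- cradle: Aluminium phone cradle on the mast, 110 g: upright back plate 10 mm thick (x), 66 mm wide (y), top edge 70 mm above this origin, over a 6 mm ledge reaching 31 mm to -x (9 mm to +x), lip 17 mm high at its -x edge. Origin on the mast axis under the ledge, 96 mm above the table when stowed; axes parallel to the stand's. Grip the back plate across its thickness from above.
- cradle_top (a point): Middle of the top edge of the cradle's back plate: 166 mm above the table when stowed, 261 mm at the second stop.
- earbud_case: Mint-green rounded earbud case, 48 x 60 x 26 mm high, loose, beside the stand; origin at the centre of its underside. Leave alone.
- coaster: White ceramic coaster, 88 mm diameter, 9 mm high, loose; origin at the centre of its underside. Leave alone.
- lip_balm: Standing lip balm stick, 20 mm diameter, 72 mm high, loose; origin at the centre of its underside. Leave alone.
- jar: Closed frosted glass jar, 68 mm diameter, 70 mm high, loose; origin at the centre of its underside. Leave alone.
- lotion: White push-top lotion dispenser, 62 mm diameter, 155 mm high, nozzle reaching 41 mm from its axis, loose; origin at the centre of its underside. Not the plunger meant here. Leave alone.
- phone: Grey phone with a dark screen, lying flat, 74 x 150 x 8 mm, loose; origin at the centre of its underside. Leave alone.

How it is judged:
By the outcome, as a careful person would: the job done as asked, in the order asked, and still so for the second after the job is handed in, while the arm keeps its last pose, push and grip.
It also fails if it takes over 40 s, if anything falls off the work surface, if the arm or the gripper's body presses on something with over 40 N, if the wrist force passes 120 N, or if a joint passes its speed limit or range.

### The arm

A 6-joint arm with a two-finger parallel gripper is mounted at the origin on the work surface. World frame = base frame: x ahead of the robot, y to its left, z up, the work surface at z = 0. Lengths are in m, angles in rad, forces in N, time in s.
With the tool pointing down it reaches from about 0.35 to 0.975 m from the base axis. Payload 4.9 kg.
Tool frame: the origin (TCP) lies on the centre line of the jaws, within the pads' length; the fingertips stand 19 mm ahead of it and the grasp point (between the pads) is the TCP (nose_length is the distance from the TCP to the fingertips, in m); z points along the fingers, y is the line along which they close (so a half turn about z gives the same grasp; the last joint's range is limited). The gripper opens to 85 mm and grips with 20 to 120 N. Pads are 22 mm wide; open, the fingers measure 114 mm over their backs; the gripper's body (76 mm by 85 mm) begins 54 mm behind the grasp point. The pads swing forward as they close: fully open they stand 13 mm farther back than shut.
Start: joints at [-1.264, 0.053, 1.613, -0, 1.476, -0.119], TCP at [0.258, -0.569, 0.25] pointing down, gripper open.
Joint ranges: [-3.01, 3.01], [-1.01, 2.22], [0.06, 2.58], [-1.02, 4.17], [0.09, 2.62], [-3.14, 3.14]. Speed limits (rad/s): [2.57, 2.57, 3.14, 3.14, 3.14, 3.14].

### API

Orientations are given as a unit quaternion [w, x, y, z].
In Python, from bench import observe, snapshot, camera_info, hand_in, nose_length gives the robot as it stands.
- The arm moves only by the shell command python3 -m inch 'ROWS' [FORCE]. ROWS is JSON, a list of rows, each an object of numbers: "fingers": the closure, from -1 (fully open) to 1 (shut); "dx", "dy", "dz": the shift along the tool's x, y, z each as a share of 0.06 m, from -1 to 1; "rx", "ry", "rz": the turn, a rotation vector about the tool's x, y, z each as a share of 8 degrees, from -1 to 1. A call has 1 to 10 rows; each row shifts and turns the commanded pose from where the row before left it, along the tool's axes as they then stand; what a row does not reach is not made up. A row lasts 1/8 s, in which the tool goes at most 62.5 mm and 10.7 degrees, less where a joint would pass 70% of its speed; a pose out of reach is approached as far as the arm can. A call with a number of a shift or a turn outside -1 to 1 is refused whole. A call with a gripper value outside its range is refused whole. The fingers move at their own pace and stop on an object; FORCE is the grip in N (left out, the last holds). Time passes only in rows, so rows that do not move let the fingers close. It gives the time, the measured TCP pose, the force, the opening and the grip force at its end, in the units of the state.
- observe(): the state, without advancing time (a new reading comes with each control period).
- snapshot(name): name is "side" or "top" or "wrist"; returns the picture (400x640x3 uint8, red, green, blue); there is no depth.
- camera_info(name): a dict with "fx", "fy", "cx", "cy" (pixels), "camera_from_world" (4x4, takes a point from world to camera coordinates). Camera axes: x right, y down, z forward; pixel columns grow to the right and rows downward; lengths in m; the calibration is good to about 2 mm. A picture is of the moment at which its call begins: read the wrist's pose just before it. camera_info takes no time and is no camera call; for the wrist camera it gives the pose at the moment of the call.
- hand_in(): hands the job in; it is judged then, once.
The state is a dict: "t": time; "q": joint angles; "qd": joint speeds; "tau": joint torques, N m; "ee_pos": TCP position; "tool_rot": TCP orientation; "ft_force": force on the tool from outside, world axes, zero at the start; "torque": the same for the moment, N m; "grip_width": finger opening in m; "grip_force": force on a finger pad.
Only numpy, scipy, OpenCV 4.12 (cv2) and the standard library are available. Lean on these libraries where they do the work, as an engineer would, in place of code of your own. Each camera call takes 0.05 s, during which the arm holds its last target. There are 200 camera calls.

## Working session

There is one attempt and no reset: what is moved stays moved. The work goes in short steps, Python scripts to look and compute and a shell command to move; the robot and the scene stay as the last step left them, time stands still between calls to the robot, and variables do not carry over. Pictures are saved under pics/ and viewed, at most 10 in all, crops included, and the job is handed in when it is done.

```bash
mkdir -p pics
python3 - <<'E'
from bench import *
import cv2,numpy as np
for n in ["side","top"]:
    im=snapshot(n); cv2.imwrite(f"pics/{n}0.png",im[:,:,::-1])
    c=camera_info(n); print(n,c["fx"],c["fy"],c["cx"],c["cy"]); print(np.round(c["camera_from_world"],4).tolist())
s=observe(); print(s); print(nose_length)
E
```

```text
side 407.49212330404595 407.49212330404595 318.4059856743043 200.1544617615992
[[-0.9944, -0.1052, -0.0108, 0.558], [-0.0466, 0.5276, -0.8482, 0.1392], [0.0949, -0.8429, -0.5296, 0.9756], [0.0, 0.0, 0.0, 1.0]]
top 499.3204069626816 499.3204069626816 317.1656527603099 205.02316858481254
[[-0.0234, -0.9994, -0.025, 0.0279], [-0.9807, 0.0278, -0.1938, 0.5867], [0.1944, 0.02, -0.9807, 1.1858], [0.0, 0.0, 0.0, 1.0]]
{'t': 0.1, 'q': array([-1.26397032e+00,  5.33233561e-02,  1.61413911e+00, -1.85223945e-05,
        1.47593749e+00, -1.19014441e-01]), 'qd': array([-1.25653303e-03, -4.61175799e-04, -2.03273479e-03, -8.87549147e-05,
        1.99544571e-03,  7.78277568e-04]), 'tau': array([ 9.73792908e-05, -3.94898951e+01, -3.71366358e+01, -1.11901190e-04,
        3.86871499e-03,  8.04359416e-06]), 'ee_pos': array([ 0.25801302, -0.56870292,  0.24917624]), 'tool_rot': array([-8.98805594e-04,  9.77417409e-01,  2.11315857e-01, -9.39115819e-05]), 'ft_force': array([-0.12667278,  0.04916831,  0.97731324]), 'torque': array([ 0.00235218, -0.00428227, -0.04117087]), 'grip_force': 0.0, 'grip_width': 0.08527854525991067}
0.019
```

View pics/top0.png

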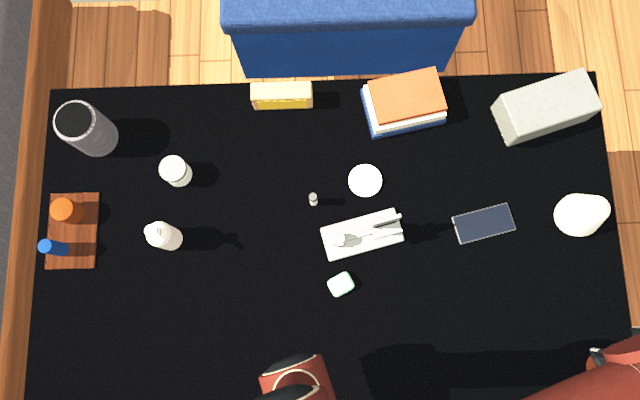

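View pics/side0.png

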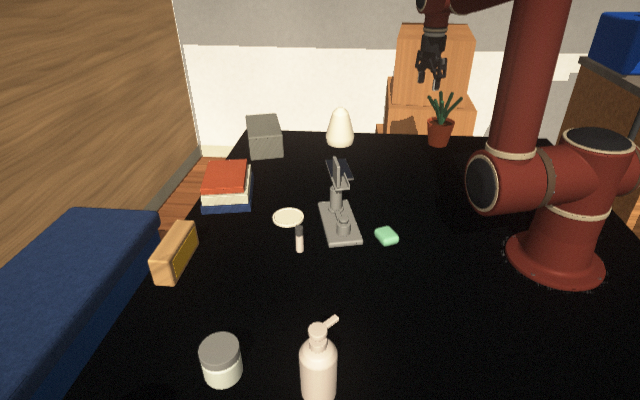

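The top view shows the stand around (362,234), with the plunger near (339,240) on the left and the cradle near (386,222) on the right. In the side view the plunger is near (344,215) and the cradle near (340,172). I'll enlarge both.

Run:
```python
import cv2,numpy as np
a=cv2.imread("pics/top0.png")[195:275,305:420]; b=cv2.imread("pics/side0.png")[145:255,300:410]
a=cv2.resize(a,None,fx=6,fy=6,interpolation=cv2.INTER_CUBIC)[:, :690]; cv2.imwrite("pics/topc.png",a)
b=cv2.resize(b,None,fx=5,fy=5,interpolation=cv2.INTER_CUBIC); cv2.imwrite("pics/sidec.png",b)
```

```text
(no output)
```

View pics/topc.png

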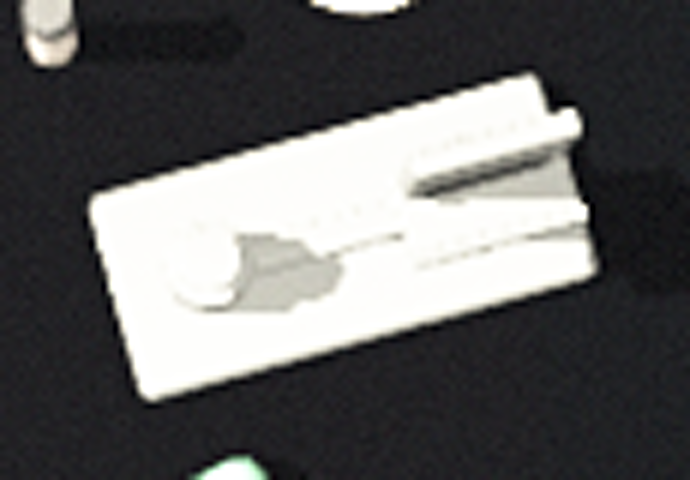

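View pics/sidec.png

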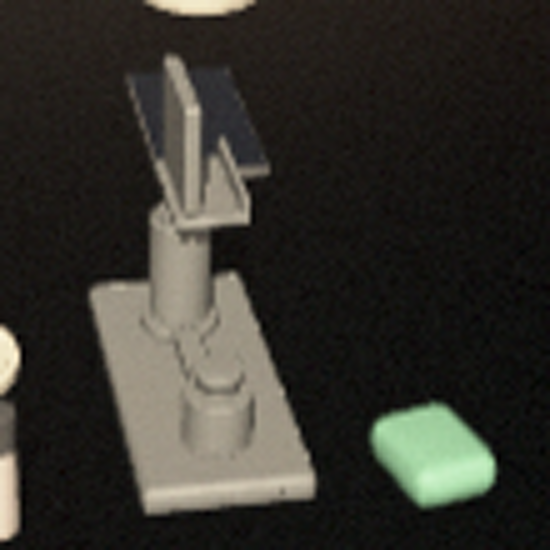

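The crops show the base-top corners at (92,203), (535,76), (597,272) and (150,400) in the top crop. The plunger top is near (203,262) in that crop and (218,376) in the side crop. The back-plate ends are around (175,60) and (192,103) in the side crop.

```bash
cat > h.py <<'E'
from bench import *
import numpy as np
def ray(n,u,v):
    c=camera_info(n); T=np.array(c["camera_from_world"]); R=T[:3,:3]
    return -R.T@T[:3,3], R.T@np.array([(u-c["cx"])/c["fx"],(v-c["cy"])/c["fy"],1])
def onz(n,u,v,z):
    o,d=ray(n,u,v); return o+d*(z-o[2])/d[2]
def proj(n,p):
    c=camera_info(n); q=np.array(c["camera_from_world"])@np.append(p,1)
    return np.array([c["fx"]*q[0]/q[2]+c["cx"],c["fy"]*q[1]/q[2]+c["cy"]])
E
python3 - <<'E'
from h import *
T=lambda x,y:(305+x/6-.4,195+y/6-.4); S=lambda x,y:(300+x/5-.4,145+y/5-.4)
P=np.array([onz("top",*T(*c),.016) for c in [(92,203),(535,76),(597,272),(150,400)]]); print(P.round(4))
print(np.linalg.norm(P-np.roll(P,1,0),axis=1).round(4))
o=P.mean(0)[:2]; d=P[0]-P[1]+P[3]-P[2]; e=P[1]-P[2]+P[0]-P[3]
yaw=np.arctan2(-d[0],d[1]); print("centre",o,"yaw deg",np.degrees(yaw), np.degrees(np.arctan2(e[1],e[0])))
Q=np.array([onz("side",*S(*c),.016) for c in [(92,290),(235,275),(315,488),(148,500)]]); print("side",Q.round(4),Q.mean(0))
print("plunger top/side",onz("top",*T(203,258),.061),onz("side",*S(218,372),.061))
R=np.array([[np.cos(yaw),-np.sin(yaw)],[np.sin(yaw),np.cos(yaw)]])
w=lambda x,y,z:np.append(o+R@[x,y],z)
print("pred plunger",w(0,.06,.061),proj("side",w(0,.06,.061)),proj("top",w(0,.06,.061)))
for c in [(174,55),(196,108)]: print("side cradle",onz("side",*S(*c),.166))
for c in [(413,182),(577,118)]: print("top cradle",onz("top",*T(*c),.166))
print("mast",w(0,-.05,.166), w(.0045,-.083,.166),w(.0045,-.017,.166))
for n in["earbud"]: print(onz("top",341,283,.026))
E
```

```text
[[ 0.5344  0.008   0.016 ]
 [ 0.584  -0.1826  0.016 ]
 [ 0.4992 -0.2042  0.016 ]
 [ 0.4502 -0.0143  0.016 ]]
[0.087  0.1969 0.0875 0.1961]
centre [ 0.51697248 -0.0982707 ] yaw deg 14.535087419270841 14.555740948194948
side [[ 0.5805 -0.1735  0.016 ]
 [ 0.4996 -0.197   0.016 ]
 [ 0.4508 -0.0007  0.016 ]
 [ 0.5325  0.0165  0.016 ]] [ 0.51584738 -0.08866815  0.016     ]
plunger top/side [ 0.503742   -0.03748783  0.061     ] [ 0.50157089 -0.03219702  0.061     ]
pred plunger [ 0.50191411 -0.04019105  0.061     ] [343.234949   217.19196012] [339.56120439 238.31222589]
side cradle [ 0.53494744 -0.17467325  0.166     ]
side cradle [ 0.5194015  -0.11424466  0.166     ]
top cradle [ 0.51659263 -0.11469464  0.166     ]
top cradle [ 0.53918375 -0.17715599  0.166     ]
mast [ 0.52952112 -0.14667041  0.166     ] [ 0.5421592  -0.17748483  0.166     ] [ 0.52559499 -0.11359722  0.166     ]
[ 0.39506369 -0.04098612  0.026     ]
```

```bash
python3 -m inch '[{"fingers":1,"rz":-1},{"rz":-1,"fingers":1},{"rz":-1,"fingers":1},{"rz":-1,"fingers":1},{"rz":-1,"fingers":1},{"rz":-1,"fingers":1},{"rz":-1,"fingers":1},{"rz":-1,"fingers":1},{"rz":-1,"fingers":1},{"rz":-1,"fingers":1}]' 40
cat > go.py <<'E'
# prints remaining shift (tool axes, units of 60 mm) to world target and yaw error
import sys
from h import *
from scipy.spatial.transform import Rotation as Ro
s=observe(); w,x,y,z=s["tool_rot"]; R=Ro.from_quat([x,y,z,w]); M=R.as_matrix()
t=np.array(list(map(float,sys.argv[1:4])))
print("t",s["t"],"pos",s["ee_pos"].round(4),"shift",(M.T@(t-s["ee_pos"])/.06).round(2),"yaw y",np.degrees(np.arctan2(M[1,1],M[0,1])).round(2),"z",M[:,2].round(3),"ft",s["ft_force"].round(2),"w",s["grip_width"].round(4),"q",s["q"].round(2))
E
python3 go.py 0.503 -0.038 0.25
```

```text
$[0]: bad value
Traceback (most recent call last):
  File "go.py", line 7, in <module>
    print("t",s["t"],"pos",s["ee_pos"].round(4),"shift",(M.T@(t-s["ee_pos"])/.06).round(2),"yaw y",np.degrees(np.arctan2(M[1,1],M[0,1])).round(2),"z",M[:,2].round(3),"ft",s["ft_force"].round(2),"w",s["grip_width"].round(4),"q",s["q"].round(2))
                                                                                                                                                                                                      ^^^^^^^^^^^^^^^^^^^^^
AttributeError: 'float' object has no attribute 'round'
```

```bash
sed -i 's/s\["grip_width"\].round(4)/round(s["grip_width"],4)/' go.py
python3 -m inch '[{"fingers":1,"dx":0,"dy":0,"dz":0,"rx":0,"ry":0,"rz":-1}]' 40; python3 go.py 0.503 -0.038 0.25
```

```text
t: 0.22
ee_pos: [0.258, -0.5688, 0.2495]
tool_rot: [-0.001, 0.96, 0.281, -0.0]
ft_force: [-0.2, 0.2, 0.2]
grip_width: 0.0694
grip_force: 0.0
t 0.225 pos [ 0.258  -0.5688  0.2495] shift [ 8.21 -5.25  0.  ] yaw y -57.39 z [-0.     0.001 -1.   ] ft [-0.18  0.21  0.2 ] w 0.0694 q [-1.26  0.05  1.61  0.    1.48 -0.26]
```

```bash
python3 -m inch '[{"fingers":1,"dx":0,"dy":0,"dz":0,"rx":0,"ry":0,"rz":-1},{"fingers":1,"dx":0,"dy":0,"dz":0,"rx":0,"ry":0,"rz":-1},{"fingers":1,"dx":0,"dy":0,"dz":0,"rx":0,"ry":0,"rz":-1},{"fingers":1,"dx":0,"dy":0,"dz":0,"rx":0,"ry":0,"rz":-1},{"fingers":1,"dx":0,"dy":0,"dz":0,"rx":0,"ry":0,"rz":-1},{"fingers":1,"dx":0,"dy":0,"dz":0,"rx":0,"ry":0,"rz":-1},{"fingers":1,"dx":0,"dy":0,"dz":0,"rx":0,"ry":0,"rz":-1},{"fingers":1,"dx":0,"dy":0,"dz":0,"rx":0,"ry":0,"rz":-1},{"fingers":1,"dx":0,"dy":0,"dz":0,"rx":0,"ry":0,"rz":-1}]'; python3 go.py 0.503 -0.038 0.25
```

```text
t: 1.35
ee_pos: [0.258, -0.5689, 0.2496]
tool_rot: [-0.0, 0.611, 0.792, 0.0]
ft_force: [0.3, 0.1, 0.1]
grip_width: 0.0003
grip_force: 0.0
t 1.35 pos [ 0.258  -0.5689  0.2496] shift [7.53 6.19 0.  ] yaw y 14.66 z [-0.     0.001 -1.   ] ft [0.32 0.13 0.06] w 0.0003 q [-1.26  0.05  1.61 -0.    1.48 -1.52]
```

```bash
python3 -m inch '[{"fingers":1,"dx":0.3,"dy":0.25,"dz":0,"rx":0,"ry":0,"rz":0},{"fingers":1,"dx":0.6,"dy":0.49,"dz":0,"rx":0,"ry":0,"rz":0},{"fingers":1,"dx":0.7,"dy":0.57,"dz":0,"rx":0,"ry":0,"rz":0},{"fingers":1,"dx":0.7,"dy":0.57,"dz":0,"rx":0,"ry":0,"rz":0},{"fingers":1,"dx":0.7,"dy":0.57,"dz":0,"rx":0,"ry":0,"rz":0},{"fingers":1,"dx":0.7,"dy":0.57,"dz":0,"rx":0,"ry":0,"rz":0},{"fingers":1,"dx":0.7,"dy":0.57,"dz":0,"rx":0,"ry":0,"rz":0},{"fingers":1,"dx":0.7,"dy":0.57,"dz":0,"rx":0,"ry":0,"rz":0},{"fingers":1,"dx":0.6,"dy":0.5,"dz":0,"rx":0,"ry":0,"rz":0},{"fingers":1,"dx":0.3,"dy":0.25,"dz":0,"rx":0,"ry":0,"rz":0}]'; python3 go.py 0.503 -0.038 0.25
```

```text
t: 2.6
ee_pos: [0.4541, -0.144, 0.2499]
tool_rot: [-0.0, 0.612, 0.791, 0.0]
ft_force: [0.1, 0.0, -0.6]
grip_width: 0.0003
grip_force: 0.0
t 2.6 pos [ 0.4541 -0.144   0.2499] shift [ 1.51  1.23 -0.  ] yaw y 14.47 z [-0.     0.001 -1.   ] ft [ 0.08  0.02 -0.62] w 0.0003 q [-0.46 -0.32  1.95  0.    1.51 -0.72]
```

```bash
python3 -m inch '[{"fingers":1,"dx":0.6,"dy":0.5,"dz":0,"rx":0,"ry":0,"rz":0},{"fingers":1,"dx":0.6,"dy":0.5,"dz":0,"rx":0,"ry":0,"rz":0},{"fingers":1,"dx":0.31,"dy":0.23,"dz":0,"rx":0,"ry":0,"rz":0},{"fingers":1,"dx":0,"dy":0,"dz":0.5,"rx":0,"ry":0,"rz":0}]'; python3 go.py 0.503 -0.038 0.08
python3 - <<'E'
from h import *
import cv2
s=observe(); im=snapshot("wrist"); cv2.imwrite("pics/w1.png",im[:,:,::-1])
c=camera_info("wrist"); np.save("w1.npy",np.array(c["camera_from_world"])); print(c["fx"],c["cx"],c["cy"])
print(proj("wrist",[.502,-.039,.061]),proj("wrist",[.528,-.146,.166]),proj("wrist",s["ee_pos"]-[0,0,.019]))
E
```

```text
t: 3.1
ee_pos: [0.5043, -0.0389, 0.2225]
tool_rot: [0.002, 0.612, 0.791, 0.001]
ft_force: [0.3, -0.5, -1.1]
grip_width: -0.0003
grip_force: 0.0
t 3.1 pos [ 0.5043 -0.0389  0.2225] shift [ 0.02 -0.03  2.37] yaw y 14.49 z [ 0.005 -0.001 -1.   ] ft [ 0.32 -0.54 -1.06] w -0.0003 q [-0.22 -0.22  1.92  0.    1.44 -0.48]
330.40468444051106 326.37949066521645 199.70028175131972
[327.37970543 187.88305453] [324.75480292 386.95505248] [331.66750411 276.70013879]
```

View pics/w1.png

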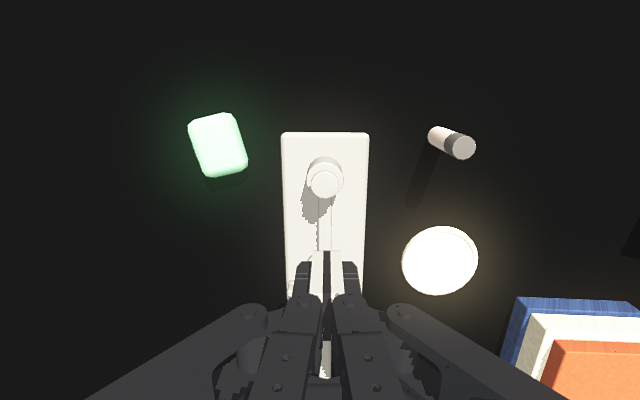

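The wrist view shows the plunger top at about (325,183). That is a few pixels from the prediction of (327,188).

```bash
python3 - <<'E'
from h import *
p=onz("wrist",325,183,.061); print(p)
print([onz("wrist",*c,.016).round(4) for c in [(282,133),(369,133)]])
E
python3 go.py 0.502 -0.036 0.09
```

```text
[ 0.49888271 -0.03522069  0.061     ]
[array([ 0.4491, -0.0096,  0.016 ]), array([0.5303, 0.0113, 0.016 ])]
t 3.15 pos [ 0.5009 -0.0389  0.2159] shift [0.04 0.04 2.1 ] yaw y 14.44 z [-0.005  0.001 -1.   ] ft [-1.89  1.16 -3.11] w -0.0003 q [-0.23 -0.22  1.93  0.    1.44 -0.48]
```

```bash
python3 -m inch '[{"fingers":1,"dx":0.04,"dy":0,"dz":0.5,"rx":0,"ry":0,"rz":0},{"fingers":1,"dx":0,"dy":0,"dz":0.6,"rx":0,"ry":0,"rz":0},{"fingers":1,"dx":0,"dy":0,"dz":0.6,"rx":0,"ry":0,"rz":0},{"fingers":1,"dx":0,"dy":0,"dz":0.35,"rx":0,"ry":0,"rz":0},{"fingers":1,"dx":0,"dy":0,"dz":0.0,"rx":0,"ry":0,"rz":0},{"fingers":1,"dx":0,"dy":0,"dz":0,"rx":0,"ry":0,"rz":0}]'; python3 go.py 0.5015 -0.036 0.071
python3 - <<'E'
from h import *
import cv2
im=np.hstack([cv2.resize(snapshot("side")[140:250,290:400],(400,400),interpolation=2),cv2.resize(snapshot("wrist")[100:300,220:420],(400,400))]); cv2.imwrite("pics/b.png",im[:,:,::-1])
E
```

```text
t: 3.9
ee_pos: [0.5028, -0.0387, 0.0985]
tool_rot: [0.001, 0.613, 0.79, 0.0]
ft_force: [-0.2, 0.1, -0.2]
grip_width: -0.0003
grip_force: 0.0
t 3.9 pos [ 0.5028 -0.0387  0.0985] shift [ 0.05 -0.01  0.46] yaw y 14.37 z [ 0.001 -0.    -1.   ] ft [-0.18  0.11 -0.17] w -0.0003 q [-0.22 -0.09  2.02  0.    1.21 -0.48]
```

View pics/b.png

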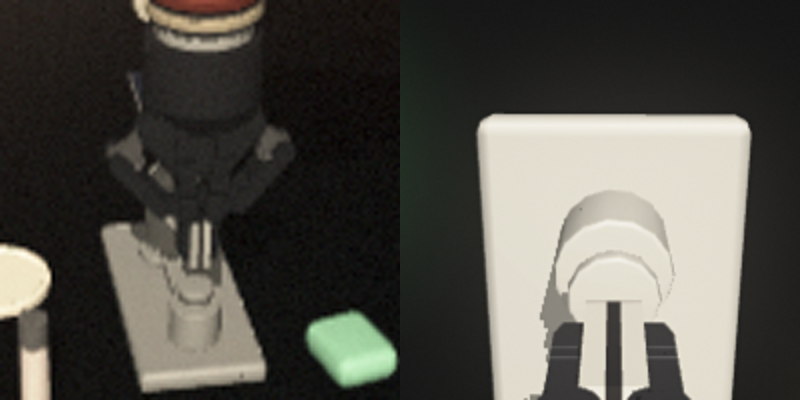

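In the wrist crop the plunger top is centred at about (614,297), and the fingertips are laterally aligned with it. In the side crop the tips hang just above the button.

```bash
python3 - <<'E'
from h import *
print(onz("wrist",327,248.5,.061), observe()["ee_pos"])
E
python3 -m inch '[{"fingers":1,"dx":0.05,"dy":0,"dz":0.2,"rx":0,"ry":0,"rz":0},{"fingers":1,"dx":0,"dy":0,"dz":0.1,"rx":0,"ry":0,"rz":0},{"fingers":1,"dx":0,"dy":0,"dz":0,"rx":0,"ry":0,"rz":0}]'; python3 go.py 0.5015 -0.036 0.071
```

```text
[ 0.50440448 -0.03812376  0.061     ] [ 0.50332558 -0.03891937  0.09905047]
t: 4.38
ee_pos: [0.5012, -0.0357, 0.0787]
tool_rot: [-0.001, 0.613, 0.79, -0.0]
ft_force: [-0.9, 0.6, 0.6]
grip_width: -0.0004
grip_force: 0.4
t 4.375 pos [ 0.5012 -0.0357  0.0787] shift [-0.01  0.    0.13] yaw y 14.4 z [-0.001  0.    -1.   ] ft [-0.92  0.59  0.55] w -0.0004 q [-0.22 -0.07  2.03  0.    1.17 -0.47]
```

```bash
python3 -m inch '[{"fingers":1,"dx":0,"dy":0,"dz":0.07,"rx":0,"ry":0,"rz":0},{"fingers":1,"dx":0,"dy":0,"dz":0.06,"rx":0,"ry":0,"rz":0},{"fingers":1,"dx":0,"dy":0,"dz":0,"rx":0,"ry":0,"rz":0}]'; python3 go.py 0.5015 -0.036 0.071
```

```text
t: 4.75
ee_pos: [0.5017, -0.0359, 0.0715]
tool_rot: [-0.0, 0.613, 0.79, 0.0]
ft_force: [-1.1, 0.8, 3.7]
grip_width: 0.0002
grip_force: 1.9
t 4.75 pos [ 0.5017 -0.0359  0.0715] shift [-0.   -0.    0.01] yaw y 14.39 z [ 0.  0. -1.] ft [-1.08  0.79  3.72] w 0.0002 q [-0.22 -0.05  2.04  0.    1.16 -0.47]
```

```bash
python3 -m inch '[{"fingers":1,"dx":0,"dy":0,"dz":0.03,"rx":0,"ry":0,"rz":0},{"fingers":1,"dx":0,"dy":0,"dz":0.02,"rx":0,"ry":0,"rz":0},{"fingers":1,"dx":0,"dy":0,"dz":0,"rx":0,"ry":0,"rz":0},{"fingers":1,"dx":0,"dy":0,"dz":0,"rx":0,"ry":0,"rz":0}]'; python3 go.py 0.5015 -0.036 0.071
```

```text
t: 5.25
ee_pos: [0.5019, -0.0359, 0.0708]
tool_rot: [-0.0, 0.613, 0.79, -0.0]
ft_force: [-8.2, 3.1, 16.8]
grip_width: -0.0001
grip_force: 8.6
t 5.25 pos [ 0.5019 -0.0359  0.0708] shift [ 0.   -0.01 -0.  ] yaw y 14.41 z [-0.001  0.    -1.   ] ft [-8.23  3.11 16.84] w -0.0001 q [-0.22 -0.05  2.04 -0.    1.16 -0.47]
```

Bottomed at 17 N. Next I raise the tool, open the fingers and look.

```bash
python3 -m inch '[{"fingers":1,"dx":0,"dy":0,"dz":-0.3,"rx":0,"ry":0,"rz":0},{"fingers":1,"dx":0,"dy":0,"dz":-0.7,"rx":0,"ry":0,"rz":0},{"fingers":1,"dx":0,"dy":0,"dz":-0.8,"rx":0,"ry":0,"rz":0},{"fingers":0,"dx":0,"dy":0,"dz":-0.8,"rx":0,"ry":0,"rz":0},{"fingers":0,"dx":0,"dy":0,"dz":-0.5,"rx":0,"ry":0,"rz":0},{"fingers":0,"dx":0,"dy":0,"dz":0,"rx":0,"ry":0,"rz":0},{"fingers":0,"dx":0,"dy":0,"dz":0,"rx":0,"ry":0,"rz":0}]'; python3 go.py 0.528 -0.1455 0.26
python3 - <<'E'
from h import *
import cv2
a=snapshot("side");b=snapshot("top")
cv2.imwrite("pics/c_side.png",a[:,:,::-1]);cv2.imwrite("pics/c_top.png",b[:,:,::-1])
im=np.hstack([cv2.resize(a[130:240,300:380],(320,440),interpolation=2),cv2.resize(b[195:275,300:380],(440,440),interpolation=2)]); cv2.imwrite("pics/c.png",im[:,:,::-1])
E
```

```text
t: 6.12
ee_pos: [0.5011, -0.0359, 0.2532]
tool_rot: [-0.001, 0.613, 0.79, -0.0]
ft_force: [0.6, 0.8, -0.5]
grip_width: 0.0426
grip_force: 0.0
t 6.125 pos [ 0.5011 -0.0359  0.2532] shift [-1.88 -0.02 -0.11] yaw y 14.39 z [-0.002  0.    -1.   ] ft [ 0.55  0.8  -0.54] w 0.0426 q [-0.22 -0.25  1.89 -0.    1.5  -0.47]
```

View pics/c.png

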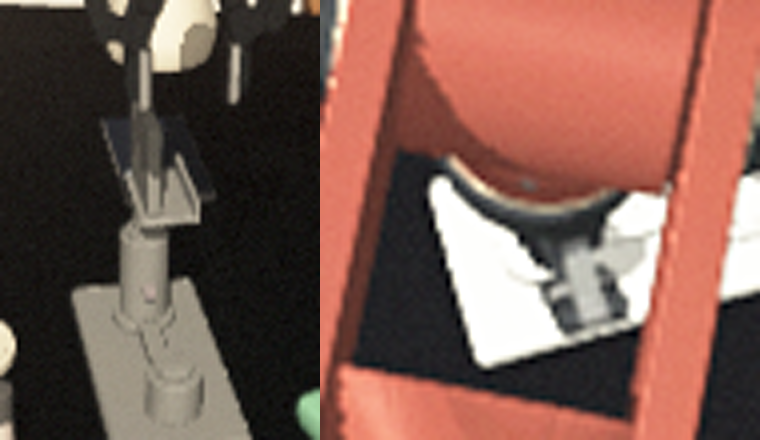

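The plunger is down and the cradle has popped up: its ledge is about 5 px higher in the side view. I'm moving over the back plate.

```bash
python3 -m inch '[{"fingers":0,"dx":-0.4,"dy":0,"dz":-0.1,"rx":0,"ry":0,"rz":0},{"fingers":0,"dx":-0.6,"dy":0,"dz":0,"rx":0,"ry":0,"rz":0},{"fingers":0,"dx":-0.6,"dy":-0.02,"dz":0,"rx":0,"ry":0,"rz":0},{"fingers":0,"dx":-0.28,"dy":0,"dz":0,"rx":0,"ry":0,"rz":0},{"fingers":0,"dx":0,"dy":0,"dz":0,"rx":0,"ry":0,"rz":0},{"fingers":0,"dx":0,"dy":0,"dz":0,"rx":0,"ry":0,"rz":0}]'; python3 go.py 0.528 -0.1455 0.165
python3 - <<'E'
from h import *
import cv2
a=snapshot("wrist");b=snapshot("side");print(proj("wrist",[.528,-.1455,.18]),proj("wrist",observe()["ee_pos"]-[0,0,.015]))
im=np.hstack([cv2.resize(a[200:400,220:430],(420,400)),cv2.resize(b[110:210,300:380],(320,400))]); cv2.imwrite("pics/d.png",im[:,:,::-1])
E
```

```text
t: 6.98
ee_pos: [0.5282, -0.1445, 0.26]
tool_rot: [-0.001, 0.613, 0.79, 0.0]
ft_force: [0.1, 1.2, -0.7]
grip_width: 0.0426
grip_force: 0.0
t 6.975 pos [ 0.5282 -0.1445  0.26  ] shift [-0.02 -0.01  1.58] yaw y 14.44 z [-0.001  0.001 -1.   ] ft [ 0.14  1.21 -0.71] w 0.0426 q [-0.4  -0.14  1.78  0.    1.5  -0.66]
[324.20180659 220.83867681] [324.62109877 272.04862501]
```

View pics/d.png

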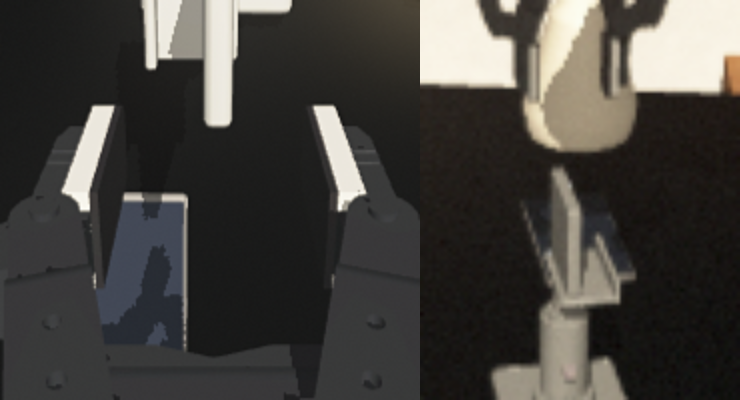

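The wrist crop shows the plate at columns 205–232, running down to row 125. The pads are at 115 and 313, so the plate sits about 3 mm to tool +y.

```bash
python3 - <<'E'
from h import *
for z in(.176,.181): print(onz("wrist",220+205/2,262,z),onz("wrist",220+232/2,262,z))
E
python3 -m inch '[{"fingers":0,"dx":-0.02,"dy":0.05,"dz":0.3,"rx":0,"ry":0,"rz":0},{"fingers":0,"dx":0,"dy":0,"dz":0.4,"rx":0,"ry":0,"rz":0},{"fingers":0,"dx":0,"dy":0,"dz":0.4,"rx":0,"ry":0,"rz":0},{"fingers":0,"dx":0,"dy":0,"dz":0.35,"rx":0,"ry":0,"rz":0},{"fingers":0,"dx":0,"dy":0,"dz":0.13,"rx":0,"ry":0,"rz":0},{"fingers":0,"dx":0,"dy":0,"dz":0,"rx":0,"ry":0,"rz":0},{"fingers":0,"dx":0,"dy":0,"dz":0,"rx":0,"ry":0,"rz":0}]'; python3 go.py 0.528 -0.1455 0.165
python3 - <<'E'
from h import *
import cv2
a=snapshot("wrist");b=snapshot("side")
im=np.hstack([cv2.resize(a[200:400,220:430],(420,400)),cv2.resize(b[110:210,300:380],(320,400))]); cv2.imwrite("pics/e.png",im[:,:,::-1])
E
```

```text
[ 0.5350015  -0.17787199  0.176     ] [ 0.54423562 -0.17549008  0.176     ]
[ 0.53435819 -0.1751029   0.181     ] [ 0.5433687  -0.17277866  0.181     ]
t: 7.95
ee_pos: [0.5324, -0.1461, 0.1669]
tool_rot: [0.001, 0.613, 0.79, 0.0]
ft_force: [-0.1, -0.2, 1.5]
grip_width: 0.0425
grip_force: 0.0
t 7.95 pos [ 0.5324 -0.1461  0.1669] shift [ 0.03 -0.07  0.03] yaw y 14.4 z [ 0.002 -0.001 -1.   ] ft [-0.14 -0.18  1.46] w 0.0425 q [-0.4  -0.06  1.86 -0.    1.33 -0.65]
```

View pics/e.png

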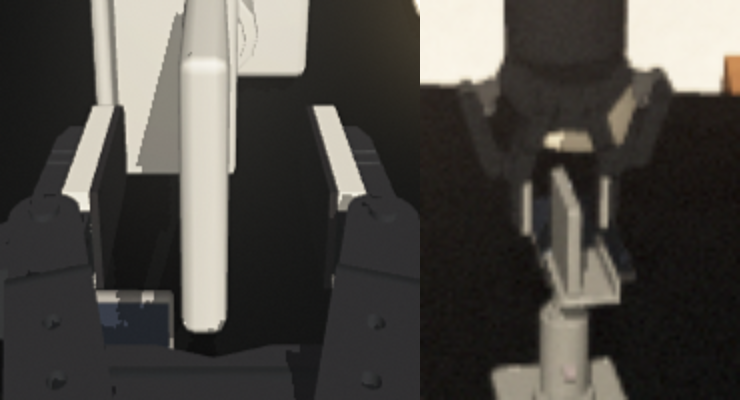

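The pads straddle the plate, but it is about 2.5 mm toward the left pad (columns 181–227 against a pad centre of about 215). I'll correct that and close gently.

```bash
python3 -m inch '[{"fingers":0,"dx":0,"dy":-0.04,"dz":0.02,"rx":0,"ry":0,"rz":0},{"fingers":0.6,"dx":0,"dy":0,"dz":0,"rx":0,"ry":0,"rz":0},{"fingers":1,"dx":0,"dy":0,"dz":0,"rx":0,"ry":0,"rz":0},{"fingers":1,"dx":0,"dy":0,"dz":0,"rx":0,"ry":0,"rz":0},{"fingers":1,"dx":0,"dy":0,"dz":0,"rx":0,"ry":0,"rz":0},{"fingers":1,"dx":0,"dy":0,"dz":0,"rx":0,"ry":0,"rz":0}]' 25; python3 go.py 0.528 -0.1455 0.165
```

```text
t: 8.8
ee_pos: [0.53, -0.1464, 0.1648]
tool_rot: [0.001, 0.613, 0.79, 0.001]
ft_force: [5.9, 1.8, -1.5]
grip_width: 0.0096
grip_force: 28.9
t 8.8 pos [ 0.53   -0.1464  0.1648] shift [ 0.02 -0.03 -0.  ] yaw y 14.39 z [ 0.002  0.    -1.   ] ft [ 5.85  1.85 -1.46] w 0.0096 q [-0.41 -0.06  1.87  0.    1.33 -0.66]
```

```bash
python3 -m inch '[{"fingers":1,"dx":0,"dy":0.01,"dz":0,"rx":0,"ry":0,"rz":0},{"fingers":1,"dx":0,"dy":0,"dz":0,"rx":0,"ry":0,"rz":0},{"fingers":1,"dx":0,"dy":0,"dz":-0.1,"rx":0,"ry":0,"rz":0},{"fingers":1,"dx":0,"dy":0,"dz":-0.15,"rx":0,"ry":0,"rz":0},{"fingers":1,"dx":0,"dy":0,"dz":-0.15,"rx":0,"ry":0,"rz":0},{"fingers":1,"dx":0,"dy":0,"dz":-0.1,"rx":0,"ry":0,"rz":0},{"fingers":1,"dx":0,"dy":0,"dz":0,"rx":0,"ry":0,"rz":0},{"fingers":1,"dx":0,"dy":0,"dz":0,"rx":0,"ry":0,"rz":0}]' 80; python3 go.py 0.53 -0.1464 0.245
```

```text
t: 9.8
ee_pos: [0.5299, -0.1463, 0.1943]
tool_rot: [-0.0, 0.613, 0.79, 0.0]
ft_force: [4.4, 0.3, -2.4]
grip_width: 0.0091
grip_force: 80.0
t 9.8 pos [ 0.5299 -0.1463  0.1943] shift [-0.    0.   -0.84] yaw y 14.39 z [-0.  0. -1.] ft [ 4.42  0.31 -2.4 ] w 0.0091 q [-0.4  -0.09  1.84  0.    1.38 -0.66]
```

```bash
python3 -m inch '[{"fingers":1,"dx":0,"dy":0,"dz":-0.1,"rx":0,"ry":0,"rz":0},{"fingers":1,"dx":0,"dy":0,"dz":-0.15,"rx":0,"ry":0,"rz":0},{"fingers":1,"dx":0,"dy":0,"dz":-0.15,"rx":0,"ry":0,"rz":0},{"fingers":1,"dx":0,"dy":0,"dz":-0.15,"rx":0,"ry":0,"rz":0},{"fingers":1,"dx":0,"dy":0,"dz":-0.05,"rx":0,"ry":0,"rz":0},{"fingers":1,"dx":0,"dy":0,"dz":0,"rx":0,"ry":0,"rz":0},{"fingers":1,"dx":0,"dy":0,"dz":0,"rx":0,"ry":0,"rz":0}]'; python3 go.py 0.53 -0.1464 0.245
```

```text
t: 10.68
ee_pos: [0.5298, -0.1462, 0.2287]
tool_rot: [-0.0, 0.613, 0.79, -0.0]
ft_force: [6.6, -0.7, -6.8]
grip_width: 0.0086
grip_force: 78.9
t 10.675 pos [ 0.5298 -0.1462  0.2287] shift [-0.    0.   -0.27] yaw y 14.39 z [-0.001  0.    -1.   ] ft [ 6.63 -0.71 -6.84] w 0.0086 q [-0.4  -0.11  1.81  0.    1.44 -0.66]
```

```bash
python3 -m inch '[{"fingers":1,"dx":0,"dy":0,"dz":-0.08,"rx":0,"ry":0,"rz":0},{"fingers":1,"dx":0,"dy":0,"dz":-0.08,"rx":0,"ry":0,"rz":0},{"fingers":1,"dx":0,"dy":0,"dz":-0.06,"rx":0,"ry":0,"rz":0},{"fingers":1,"dx":0,"dy":0,"dz":0,"rx":0,"ry":0,"rz":0},{"fingers":1,"dx":0,"dy":0,"dz":0,"rx":0,"ry":0,"rz":0}]'; python3 go.py 0.53 -0.1464 0.245
```

```text
t: 11.3
ee_pos: [0.5297, -0.1462, 0.2414]
tool_rot: [-0.001, 0.613, 0.79, -0.0]
ft_force: [8.1, -0.5, -8.0]
grip_width: 0.0094
grip_force: 78.7
t 11.3 pos [ 0.5297 -0.1462  0.2414] shift [-0.    0.   -0.06] yaw y 14.39 z [-0.001  0.001 -1.   ] ft [ 8.09 -0.5  -8.04] w 0.0094 q [-0.4  -0.12  1.8   0.    1.47 -0.66]
```

```bash
python3 -m inch '[{"fingers":1,"dx":0,"dy":0,"dz":-0.04,"rx":0,"ry":0,"rz":0},{"fingers":1,"dx":0,"dy":0.01,"dz":-0.03,"rx":0,"ry":0,"rz":0},{"fingers":1,"dx":0,"dy":0,"dz":0,"rx":0,"ry":0,"rz":0},{"fingers":1,"dx":0,"dy":0,"dz":0,"rx":0,"ry":0,"rz":0}]'; python3 -m inch '[{"fingers":1,"dx":0,"dy":0,"dz":-0.04,"rx":0,"ry":0,"rz":0},{"fingers":1,"dx":0,"dy":0,"dz":0,"rx":0,"ry":0,"rz":0},{"fingers":1,"dx":0,"dy":0,"dz":0,"rx":0,"ry":0,"rz":0}]'
```

```text
t: 11.8
ee_pos: [0.5298, -0.1462, 0.245]
tool_rot: [-0.001, 0.613, 0.79, -0.001]
ft_force: [6.9, -0.5, -9.7]
grip_width: 0.0088
grip_force: 78.5
t: 12.18
ee_pos: [0.5298, -0.1462, 0.2473]
tool_rot: [-0.001, 0.613, 0.79, -0.001]
ft_force: [6.6, -1.6, -9.5]
grip_width: 0.0091
grip_force: 78.6
```

```bash
python3 -m inch '[{"fingers":1,"dx":0,"dy":0,"dz":-0.03,"rx":0,"ry":0,"rz":0},{"fingers":1,"dx":0,"dy":0,"dz":0,"rx":0,"ry":0,"rz":0},{"fingers":1,"dx":0,"dy":0,"dz":0,"rx":0,"ry":0,"rz":0}]'; python3 -m inch '[{"fingers":1,"dx":0,"dy":0,"dz":-0.03,"rx":0,"ry":0,"rz":0},{"fingers":1,"dx":0,"dy":0,"dz":0,"rx":0,"ry":0,"rz":0},{"fingers":1,"dx":0,"dy":0,"dz":0,"rx":0,"ry":0,"rz":0}]'
```

```text
t: 12.55
ee_pos: [0.5297, -0.1461, 0.2474]
tool_rot: [-0.002, 0.613, 0.79, -0.001]
ft_force: [8.8, -0.6, -15.4]
grip_width: 0.0087
grip_force: 78.3
t: 12.92
ee_pos: [0.5296, -0.1461, 0.2475]
tool_rot: [-0.002, 0.613, 0.79, -0.001]
ft_force: [10.7, -2.3, -20.7]
grip_width: 0.0089
grip_force: 78.2
```

Force climbs to 21 N with no more travel, so this looks like the second stop. I'll confirm with one picture.

Run:
```python
from h import *
import cv2
b=snapshot("side"); cv2.imwrite("pics/f.png",cv2.resize(b[90:250,270:400],(520,590),interpolation=2)[:,:,::-1])
# expected pixels at full extension: cradle underside front corner, tube rim
y=np.radians(14.5);R=np.array([[np.cos(y),-np.sin(y)],[np.sin(y),np.cos(y)]]);o=np.array([.516,-.0965])
for h in (.191,.181,.171): 
    p=proj("side",np.append(o+R@[-.031,-.017],h)); print(h,p,(p-[270,90])*[4,590/160])
```

```text
0.191 [350.72643297 156.58165924] [322.90573187 245.51986845]
0.181 [350.60269107 160.16811446] [322.41076428 258.74492208]
0.171 [350.48021754 163.71780836] [321.92087014 271.83441834]
```

View pics/f.png

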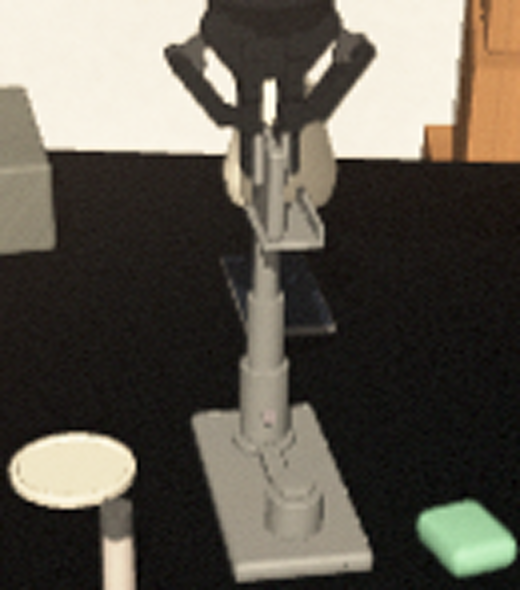

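The picture shows both mast sections out. The ledge's lower corner is at (322,246), matching the full-extension prediction of (323,245.5), and the neighbours haven't moved.

```bash
python3 -c "
from bench import *
print(hand_in())"
```

```text
the job is handed in; nothing more can be done
None
```

The plunger was pressed fully down and the mast unlocked. The cradle is pulled to the second stop with both sections out, and the arm is still gripping it there; the job is handed in, with no result returned.

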